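Turn the row round onto the test rack

TASK

The cooling rack with the coloured seats was filled from the left, oldest tube first, but the tester takes tubes off the right-hand, red-tongued end of its grey feed rack, and the oldest must be tested first. Move the four wound tube samples to the feed rack in reverse order: the leftmost tube of the cooling rack (left and right as the robot sees them) goes onto the rightmost post, the next one onto the post beside it, and so on. Stand each tube upright over its own post, right down on the white washer, let it go, and do not disturb the mixing cup, the marker pen or the cream former.

Things in the scene. Friction and masses are not known exactly. Their poses are not given: they have to be found in the camera images.
- tube_black: Loose wound tube sample, matt black (carbon): a plain upright cylinder open at both ends, 44 mm outside diameter, 36 mm bore, 60 mm tall, about 70 g. Origin on its axis at the underside, z up along the axis; it is round, so its yaw means nothing. At the start it stands over the post of the seat of its own colour.
- tube_yellow: Loose wound tube sample, golden yellow (aramid): a plain upright cylinder open at both ends, 44 mm outside diameter, 36 mm bore, 60 mm tall, about 70 g. Origin on its axis at the underside, z up along the axis; it is round, so its yaw means nothing. At the start it stands over the post of the seat of its own colour.
- tube_green: Loose wound tube sample, green (glass-epoxy): a plain upright cylinder open at both ends, 44 mm outside diameter, 36 mm bore, 60 mm tall, about 70 g. Origin on its axis at the underside, z up along the axis; it is round, so its yaw means nothing. At the start it stands over the post of the seat of its own colour.
- tube_red: Loose wound tube sample, red-brown (cotton-phenolic): a plain upright cylinder open at both ends, 44 mm outside diameter, 36 mm bore, 60 mm tall, about 70 g. Origin on its axis at the underside, z up along the axis; it is round, so its yaw means nothing. At the start it stands over the post of the seat of its own colour.
- seat_black: Fixed matt black (carbon) seat disc of the cooling rack, where its tube stood: 62 mm wide, 6 mm thick, with a 20 mm post rising 40 mm above it. Origin at the centre of its underside, 19 mm over the main bench; y along the row to the left, x across it away from the robot, z up. The four seats stand in a row at 70 mm pitch in changing order; a tube rests 6 mm above this origin.
- seat_yellow: Fixed golden yellow (aramid) seat disc of the cooling rack, where its tube stood: 62 mm wide, 6 mm thick, with a 20 mm post rising 40 mm above it. Origin at the centre of its underside, 19 mm over the main bench; y along the row to the left, x across it away from the robot, z up. The four seats stand in a row at 70 mm pitch in changing order; a tube rests 6 mm above this origin.
- seat_green: Fixed green (glass-epoxy) seat disc of the cooling rack, where its tube stood: 62 mm wide, 6 mm thick, with a 20 mm post rising 40 mm above it. Origin at the centre of its underside, 19 mm over the main bench; y along the row to the left, x across it away from the robot, z up. The four seats stand in a row at 70 mm pitch in changing order; a tube rests 6 mm above this origin.
- seat_red: Fixed red-brown (cotton-phenolic) seat disc of the cooling rack, where its tube stood: 62 mm wide, 6 mm thick, with a 20 mm post rising 40 mm above it. Origin at the centre of its underside, 19 mm over the main bench; y along the row to the left, x across it away from the robot, z up. The four seats stand in a row at 70 mm pitch in changing order; a tube rests 6 mm above this origin.
- cooling_rack: Fixed aluminium bar, 274 x 70 mm, that carries the four coloured seats at x = 0, y = 105, 35, -35, -105 mm. Origin: middle of its underside, 5 mm above the main bench; y along the row to the left, x across it away from the robot, z up.
- test_rack: Fixed grey feed rack, 274 x 78 mm, red tongue at its right end. Origin: middle of its underside, 5 mm above the main bench (z = 0.005); y along the row to the left, x across it away from the robot, z up. Four equal empty posts, 20 mm thick, at x = 0, y = 105, 35, -35, -105 mm; tops 56 mm above the origin. A white washer round each, upper face 16 mm above the origin, carries the tube.
- mix_cup: Bystander: small white plastic mixing cup, 57 mm across, 52 mm tall, standing behind the racks. Origin at the centre of its underside.
- marker: Bystander: white and green marker pen, 124 mm long, 14 mm thick, lying on the bench in front of the racks. Origin under its middle; y along it.
- former: Bystander: cream half-round former block, 34 x 72 mm, 37 mm tall, standing on its flat side behind the racks. Origin at the centre of its underside.

How it is judged:
At the end, for the whole second after the job is handed in: All four tubes at rest on the feed rack, each over its own post (within 12 mm along and across), down on the washer (underside within about 4 mm of it), upright within 0.12 rad, in the reverse of the left-to-right order of the seats they came from (x of tube_black in the frame of test_rack between -0.012 and 0.012 m and z of tube_black in the frame of test_rack between 0.011 and 0.02 m and angle between each of tube_black, tube_yellow, tube_green, tube_red's own z axis and vertical below 0.12 rad and linear speed of each of tube_black, tube_yellow, tube_green, tube_red below 0.02 m/s and angular speed of each of tube_black, tube_yellow, tube_green, tube_red below 0.3 rad/s and ((y of seat_black in the frame of cooling_rack between 0.07 and 1 m and y of tube_black in the frame of test_rack between -0.117 and -0.093 m) or (y of seat_black in the frame of cooling_rack between 0 and 0.07 m and y of tube_black in the frame of test_rack between -0.047 and -0.023 m) or (y of seat_black in the frame of cooling_rack between -0.07 and 0 m and y of tube_black in the frame of test_rack between 0.023 and 0.047 m) or (y of seat_black in the frame of cooling_rack between -1 and -0.07 m and y of tube_black in the frame of test_rack between 0.093 and 0.117 m)) and x of tube_yellow in the frame of test_rack between -0.012 and 0.012 m and z of tube_yellow in the frame of test_rack between 0.011 and 0.02 m and ((y of seat_yellow in the frame of cooling_rack between 0.07 and 1 m and y of tube_yellow in the frame of test_rack between -0.117 and -0.093 m) or (y of seat_yellow in the frame of cooling_rack between 0 and 0.07 m and y of tube_yellow in the frame of test_rack between -0.047 and -0.023 m) or (y of seat_yellow in the frame of cooling_rack between -0.07 and 0 m and y of tube_yellow in the frame of test_rack between 0.023 and 0.047 m) or (y of seat_yellow in the frame of cooling_rack between -1 and -0.07 m and y of tube_yellow in the frame of test_rack between 0.093 and 0.117 m)) and x of tube_green in the frame of test_rack between -0.012 and 0.012 m and z of tube_green in the frame of test_rack between 0.011 and 0.02 m and ((y of seat_green in the frame of cooling_rack between 0.07 and 1 m and y of tube_green in the frame of test_rack between -0.117 and -0.093 m) or (y of seat_green in the frame of cooling_rack between 0 and 0.07 m and y of tube_green in the frame of test_rack between -0.047 and -0.023 m) or (y of seat_green in the frame of cooling_rack between -0.07 and 0 m and y of tube_green in the frame of test_rack between 0.023 and 0.047 m) or (y of seat_green in the frame of cooling_rack between -1 and -0.07 m and y of tube_green in the frame of test_rack between 0.093 and 0.117 m)) and x of tube_red in the frame of test_rack between -0.012 and 0.012 m and z of tube_red in the frame of test_rack between 0.011 and 0.02 m and ((y of seat_red in the frame of cooling_rack between 0.07 and 1 m and y of tube_red in the frame of test_rack between -0.117 and -0.093 m) or (y of seat_red in the frame of cooling_rack between 0 and 0.07 m and y of tube_red in the frame of test_rack between -0.047 and -0.023 m) or (y of seat_red in the frame of cooling_rack between -0.07 and 0 m and y of tube_red in the frame of test_rack between 0.023 and 0.047 m) or (y of seat_red in the frame of cooling_rack between -1 and -0.07 m and y of tube_red in the frame of test_rack between 0.093 and 0.117 m))); the robot touches nothing.
It fails at once if the mixing cup is pushed more than 30 mm or tipped over (distance of mix_cup from where it was at the start of the episode above 0.03 m or angle between mix_cup's own z axis and vertical above 0.5 rad).
It fails at once if the marker pen is pushed more than 30 mm (distance of marker from where it was at the start of the episode above 0.03 m).
It fails at once if the cream former is pushed more than 30 mm or tipped over (distance of former from where it was at the start of the episode above 0.03 m or angle between former's own z axis and vertical above 0.5 rad).
It also fails if it takes over 96 s, if anything falls off the work surface, if the arm or the gripper's body presses on something with over 40 N, if the wrist force passes 120 N, or if a joint passes its speed limit or range.

ROBOT

A 6-joint arm with a two-finger parallel gripper is mounted at the origin on a cart in front of the work surface, level with it; the furniture and walls round the work are solid. World frame = base frame: x ahead of the robot, y to its left, z up, the work surface at z = 0. Lengths are in m, angles in rad, forces in N, time in s.
With the tool pointing down it reaches from about 0.325 to 0.9 m from the base axis. Payload 6.1 kg.
Tool frame: the origin (TCP) lies on the centre line of the jaws, within the pads' length; the fingertips stand 19 mm ahead of it and the grasp point (between the pads) is the TCP; z points along the fingers, y is the direction in which the jaws open and shut (so a half turn about z gives the same grasp; the last joint's range is limited). The gripper opens to 87 mm and grips with 3 to 60 N. Pads are 19 mm wide; open, the fingers measure 117 mm over their backs; the gripper's body (75 mm by 190 mm) begins 51 mm behind the grasp point.
Start: joints at [-1.361, 0.22, 1.526, -0, 1.395, -0.126], TCP at [0.206, -0.59, 0.242] pointing down, gripper open.
Joint ranges: [-2.98, 2.98], [-0.91, 2.08], [0.09, 2.57], [-1.24, 4.39], [0.2, 2.65], [-2.68, 2.68]. Speed limits (rad/s): [2.57, 2.57, 3.01, 3.14, 3.14, 3.14].

INTERFACE

Orientations are given as a unit quaternion [x, y, z, w].
In Python, from cell import ctrl gives the robot as it stands.
- The arm moves only by the shell command python3 -m inch 'ROWS'. ROWS is JSON, a list that holds one entry, the list of rows, each a list of 7 numbers: the shift along the tool's x, y, z as a fraction of full scale, then the turn, a rotation vector about the tool's x, y, z as a fraction of full scale, then the gripper's target within -1 to 1 (fully open at 1, half-way at 0, shut at -1). In form: [[[tx, ty, tz, wx, wy, wz, hand], ...]]. A call has 1 to 5 rows; each row is the pose to reach, as a shift and turn from the pose commanded when the call began, along the tool's axes at that moment; what a row does not reach only later rows make up. Full scale, the value 1, is 0.4 m for a shift and 30 degrees for a turn. A row lasts 1/12 s, in which the tool goes at most 41.7 mm and 7.16 degrees, less where a joint would pass 70% of its speed; a pose out of reach is approached as far as the arm can. A call with a number of a shift or a turn outside -1 to 1 is refused whole. A call with a gripper value outside its range is refused whole. The fingers move at their own pace and stop on an object; the grip force is fixed at half the most. Time passes only in rows, so rows that repeat a pose let the fingers close. It gives the time, the measured TCP pose, the force and the opening at its end, in the units of the state.
- ctrl.sense(): the state, without advancing time (a new reading comes with each control period).
- ctrl.get_image(name): name is "side" or "top"; returns the picture (480x640x3 uint8, red, green, blue); there is no depth.
- ctrl.calibration(name): a dict with "K" (3x3 intrinsics, pixels), "rvec" (rotation vector, rad) and "tvec" (3), from world to camera coordinates, as OpenCV has them. Camera axes: x right, y down, z forward; pixel columns grow to the right and rows downward; lengths in m; the calibration is good to about 2 mm. A picture is of the moment at which its call begins. calibration takes no time and is no camera call.
- ctrl.finish_job(): hands the job in, once; it reports no verdict.
The state is a dict: "t": time; "q": joint angles; "qd": joint speeds; "joint_torque": joint torques, N m; "ee_pos": TCP position; "eef_rot": TCP orientation; "contact_force": force on the tool from outside, world axes, zero at the start; "wrist_torque": the same for the moment, N m; "width": finger opening in m.
Only numpy, scipy, OpenCV 4.12 (cv2) and the standard library are available. Lean on these libraries where they do the work, as an engineer would, in place of code of your own. Each camera call takes 0.05 s, during which the arm holds its last target.

## Working session

There is one attempt and no reset: what is moved stays moved. The work goes in short steps, Python scripts to look and compute and a shell command to move; the robot and the scene stay as the last step left them, time stands still between calls to the robot, and variables do not carry over. Pictures are saved under pics/ and viewed, and the job is handed in when it is done.

```bash
mkdir -p pics; ls; python3 - <<'E'
from cell import ctrl
import cv2
s=ctrl.sense(); print(s['t'],s['ee_pos'],s['eef_rot'],s['width'])
for n in ("top","side"):
    cv2.imwrite(f"pics/{n}0.png",ctrl.get_image(n)[:,:,::-1]); print(n,ctrl.calibration(n))
E
```

```text
pics
0.0 [ 0.20582519 -0.58951671  0.2404318 ] [ 9.85935235e-01  1.67124969e-01 -5.80280548e-05 -9.76534770e-04] 0.08715084779562118
top {'K': array([[602.79490854,   0.        , 325.19655794],
       [  0.        , 602.79490854, 231.50394794],
       [  0.        ,   0.        ,   1.        ]]), 'rvec': array([ 2.18164673, -2.14106196,  0.17713443]), 'tvec': array([-0.09640891,  0.58884294,  1.04857343])}
side {'K': array([[532.54756968,   0.        , 322.12105007],
       [  0.        , 532.54756968, 232.99470988],
       [  0.        ,   0.        ,   1.        ]]), 'rvec': array([2.15057181, 0.01567667, 0.00414866]), 'tvec': array([-0.6087769 , -0.01723072,  1.23610809])}
```

View pics/top0.png

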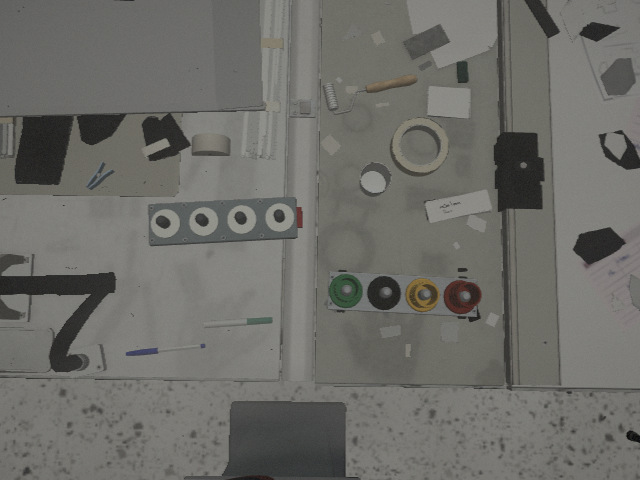

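View pics/side0.png

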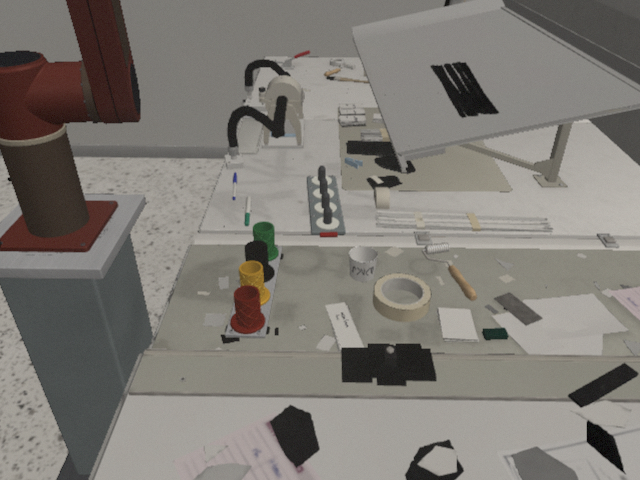

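The top view shows the cooling rack at px (405,293). Left to right it holds green (345,290), black (384,292), yellow (423,294) and red (462,296). The empty feed rack is at (222,221), with its red tongue at (299,217). Green therefore goes to the rightmost post, then black, yellow and red. Next I'll measure positions.

```bash
cat > h.py <<'E'
import numpy as np, cv2
from cell import ctrl
from scipy.spatial.transform import Rotation as R
def cam(n):
    c=ctrl.calibration(n); Rm=cv2.Rodrigues(c['rvec'])[0]; return c['K'],Rm,c['tvec']
def ray(n,uv,z):
    K,Rm,t=cam(n); d=Rm.T@np.linalg.inv(K)@np.array([uv[0],uv[1],1.]); o=-Rm.T@t
    return o+d*(z-o[2])/d[2]
def proj(n,p):
    c=ctrl.calibration(n); return cv2.projectPoints(np.array([p],float),c['rvec'],c['tvec'],c['K'],None)[0].ravel()
E
python3 - <<'E'
from h import *
im=cv2.imread('pics/top0.png')
for n,b in (('a',(120,190,190,70)),('b',(315,260,180,70))):
    x,y,w,h=b; cv2.imwrite(f'pics/crop_{n}.png',cv2.resize(im[y:y+h,x:x+w],None,fx=4.2,fy=4.2,interpolation=cv2.INTER_CUBIC))
print([(-cam(n)[1].T@cam(n)[2]).round(3) for n in('top','side')])
# washers
g=im[190:255,140:305]; m=((g.min(2)>150)*255).astype('uint8')
for c in cv2.findContours(m,cv2.RETR_EXTERNAL,cv2.CHAIN_APPROX_NONE)[0]:
    if cv2.contourArea(c)>150:
        h=cv2.convexHull(c); (u,v),ax,_=cv2.fitEllipse(h); u+=140;v+=190
        print('washer',round(u,1),round(v,1),np.round(ax,1),ray('top',(u,v),.021).round(4))
hsv=cv2.cvtColor(im,cv2.COLOR_BGR2HSV)
for k,u,v in(('g',345,290),('k',384,292),('y',423,294),('r',462,296)):
    print(k,ray('top',(u,v),.085).round(3),ray('top',(u,v),.025).round(3),hsv[v-12:v+13:4,u].tolist())
E
```

```text
[array([ 0.44 , -0.059,  1.122]), array([ 0.613, -1.038,  0.668])]
g [ 0.484 -0.12   0.085] [ 0.486 -0.124  0.025] [[63, 50, 56], [61, 84, 82], [45, 5, 100], [90, 2, 117], [165, 7, 74], [64, 84, 82], [62, 70, 66]]
k [ 0.482 -0.187  0.085] [ 0.484 -0.194  0.025] [[20, 21, 37], [30, 28, 37], [75, 5, 99], [120, 2, 108], [50, 10, 74], [10, 19, 40], [0, 6, 40]]
y [ 0.48  -0.254  0.085] [ 0.482 -0.266  0.025] [[20, 133, 119], [20, 133, 102], [70, 8, 100], [30, 8, 93], [15, 7, 73], [20, 143, 128], [19, 128, 102]]
r [ 0.477 -0.322  0.085] [ 0.479 -0.337  0.025] [[5, 124, 80], [3, 124, 82], [30, 5, 94], [60, 3, 85], [30, 10, 75], [3, 109, 75], [4, 129, 83]]
```

View pics/crop_b.png

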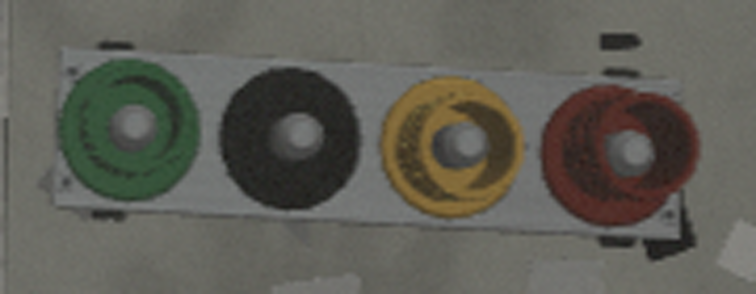

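View pics/crop_a.png

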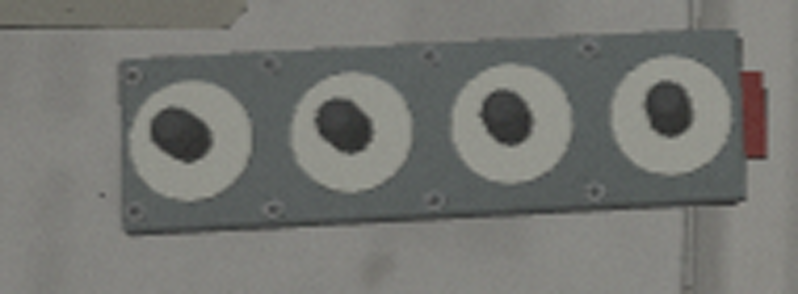

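```bash
cat > meas.py <<'E'
from h import *
im=cv2.imread('pics/top0.png'); hsv=cv2.cvtColor(im,cv2.COLOR_BGR2HSV)
g=im[190:255,140:305]; print(np.percentile(g.min(2),[5,50,80,90,99]))
m=((g.min(2)>130)*255).astype('uint8')
P=[]
for c in cv2.findContours(m,cv2.RETR_EXTERNAL,cv2.CHAIN_APPROX_NONE)[0]:
    if 300<cv2.contourArea(c)<1200:
        (u,v),ax,_=cv2.fitEllipse(cv2.convexHull(c)); u+=140;v+=190
        p=ray('top',(u,v),.021);P.append(p); print('washer',round(u,1),round(v,1),np.round(ax,1),p.round(4))
P=np.array(sorted(P,key=lambda p:p[1]))
if len(P)==4: print('pitch',np.linalg.norm(np.diff(P,axis=0),axis=1), 'yaw',np.degrees(np.arctan2(-(P[3]-P[0])[0],(P[3]-P[0])[1])))
E
python3 meas.py; python3 - <<'E'
from h import *
im=cv2.imread('pics/top0.png'); hsv=cv2.cvtColor(im,cv2.COLOR_BGR2HSV).astype(int)
H,S,V=hsv[...,0],hsv[...,1],hsv[...,2]
M={'g':(H>45)&(H<85)&(S>45),'y':(H>12)&(H<30)&(S>90),'r':((H<10)|(H>172))&(S>80),'k':(V<60)}
box={'g':(325,268,42,46),'k':(364,270,40,46),'y':(401,272,41,46),'r':(439,272,46,46)}
for k in 'gkyr':
    x,y,w,h=box[k]; m=(M[k][y:y+h,x:x+w]*255).astype('uint8')
    c=max(cv2.findContours(m,cv2.RETR_EXTERNAL,cv2.CHAIN_APPROX_NONE)[0],key=cv2.contourArea)
    pts=c[:,0]+[x,y]; bb=cv2.boundingRect(pts.astype(np.int32))
    (u,v),ax,_=cv2.fitEllipse(cv2.convexHull(pts.astype(np.int32)))
    # disc seat: left edge & top/bottom of hull, d=34.3px expected
    print(k,bb,round(u,1),round(v,1),np.round(ax,1),ray('top',(u,v),.025).round(4))
    # model-based expectation: project seat and tube rim sizes
for n,s in(('side',1),):
    im=cv2.imread('pics/side0.png'); cv2.imwrite('pics/crop_s.png',cv2.resize(im[205:345,200:400],None,fx=4,fy=4,interpolation=cv2.INTER_CUBIC))
E
```

```text
[ 64. 121. 131. 139. 142.]
washer 164.9 223.0 [27.  28.2] [0.6031 0.2087 0.021 ]
washer 203.3 221.0 [27.3 28.1] [0.6084 0.1387 0.021 ]
washer 241.3 218.9 [27.3 28. ] [0.6137 0.0691 0.021 ]
washer 279.5 217.0 [27.4 27.8] [ 0.6188 -0.0009  0.021 ]
pitch [0.07021725 0.06974778 0.07018949] yaw 4.2883951427457525
g (329, 274, 33, 34) 345.3 290.4 [32.6 33.3] [ 0.4858 -0.124   0.025 ]
k (368, 276, 32, 34) 383.6 292.7 [32.5 33.4] [ 0.4829 -0.1938  0.025 ]
y (406, 278, 34, 34) 421.9 294.6 [32.8 33.7] [ 0.4806 -0.2637  0.025 ]
r (444, 280, 37, 34) 461.6 296.1 [32.9 37.2] [ 0.4792 -0.3362  0.025 ]
```

```bash
sleep 1; ls pics
```

```text
crop_a.png
crop_b.png
crop_s.png
side0.png
top0.png
```

View pics/crop_s.png

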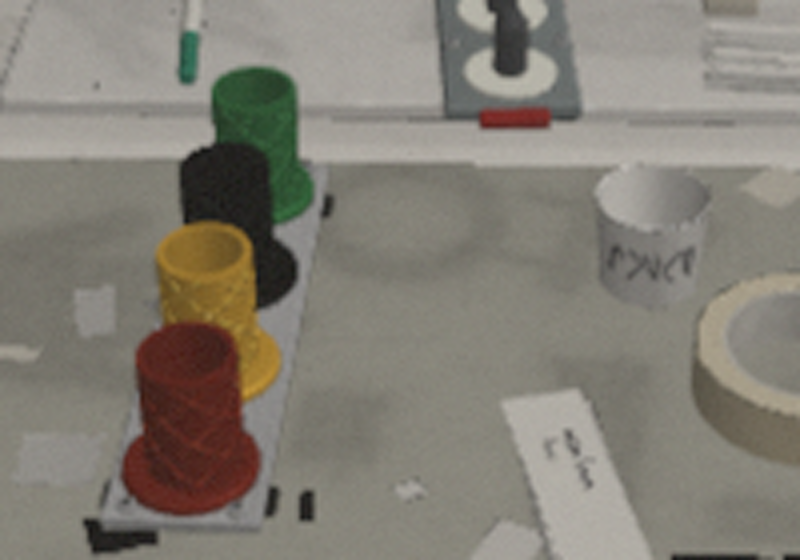

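The side crop shows the rims at about (264,227) green, (256,246) black, (251,267) yellow and (247,293) red, all upright on their seats. I'll check the tube offsets from these rims, and the height of the overhanging board.

```bash
python3 - <<'E'
from h import *
for k,uv,s in(('g',(264,227),(.4858,-.124)),('k',(256,246.3),(.4829,-.1938)),('y',(251.5,267.5),(.4806,-.2637)),('r',(247,293),(.478,-.3335))):
    p=ray('side',uv,.085); print(k,'side rim',p.round(4),'seat',s, 'expected rim px top',proj('top',(*s,.085)).round(1),'side',proj('side',(*s,.085)).round(1))
# board corner triangulation: top (263,110) vs side (397,170)
P=[]
for n in('top','side'):
    K,Rm,t=cam(n); P.append(K@np.c_[Rm,t])
def tri(a,b):
    X=cv2.triangulatePoints(P[0],P[1],np.array(a,float),np.array(b,float)).ravel(); return (X[:3]/X[3]).round(3)
print('board corner',tri((265,108),(406,171)),tri((265,108),(393,155)))
print('side project of top-ray',[ (z,ray('top',(265,108),z).round(2),proj('side',ray('top',(265,108),z)).round(0)) for z in(0,.1,.2,.3,.4)])
s=ctrl.sense(); print(R.from_quat(s['eef_rot']).as_matrix().round(4))
E
```

```text
g side rim [ 0.4913 -0.1275  0.085 ] seat (0.4858, -0.124) expected rim px top [347.4 289. ] side [261.5 226. ]
k side rim [ 0.4829 -0.1966  0.085 ] seat (0.4829, -0.1938) expected rim px top [387.9 291.4] side [256.2 245.5]
y side rim [ 0.4824 -0.2643  0.085 ] seat (0.4806, -0.2637) expected rim px top [428.4 293.5] side [250.6 267.3]
r side rim [ 0.4834 -0.3364  0.085 ] seat (0.478, -0.3335) expected rim px top [468.7 295.7] side [244.  291.9]
board corner [0.789 0.022 0.139] [0.766 0.019 0.182]
side project of top-ray [(0, array([0.83, 0.03, 0.  ]), array([418., 222.])), (0.1, array([0.8 , 0.03, 0.1 ]), array([407., 187.])), (0.2, array([0.76, 0.02, 0.2 ]), array([396., 147.])), (0.3, array([0.73, 0.01, 0.3 ]), array([383., 103.])), (0.4, array([0.69, 0.  , 0.4 ]), array([369.,  53.]))]
[[ 9.441e-01  3.295e-01 -4.000e-04]
 [ 3.295e-01 -9.441e-01  1.800e-03]
 [ 2.000e-04 -1.800e-03 -1.000e+00]]
```

```bash
python3 - <<'E'
from h import *
for y in (.02,.2,.4,.6):
    for z in (.16,.3,.45): 
        # point on top-image front edge line row ~ at that y
        from scipy.optimize import brentq
        f=lambda x:(lambda p:p[1]-(110+(263-p[0])*7/263))(proj('top',(x,y,z)))
        x=brentq(f,.4,1.2); print(y,z,round(x,3),proj('top',(x,y,z)).round(0),proj('side',(x,y,z)).round(0))
E
```

```text
0.02 0.16 0.775 [265. 110.] [399. 163.]
0.02 0.3 0.726 [257. 110.] [381. 101.]
0.02 0.45 0.673 [245. 110.] [358.  23.]
0.2 0.16 0.765 [155. 113.] [387. 131.]
0.2 0.3 0.716 [128. 114.] [370.  74.]
0.2 0.45 0.663 [ 86. 115.] [350.   5.]
0.4 0.16 0.754 [ 32. 116.] [376. 103.]
0.4 0.3 0.705 [-17. 117.] [361.  52.]
0.4 0.45 0.652 [-92. 119.] [343. -10.]
0.6 0.16 0.744 [-93. 119.] [368.  81.]
0.6 0.3 0.694 [-164.  121.] [354.  34.]
0.6 0.45 0.641 [-274.  124.] [337. -22.]
```

```bash
cat > go.py <<'E'
from h import *
import sys
# usage: go.py x y z [yawdeg]
s=ctrl.sense(); Rm=R.from_quat(s['eef_rot']).as_matrix(); p=np.array(s['ee_pos'])
t=np.array([float(a) for a in sys.argv[1:4]]); yaw=float(sys.argv[4]) if len(sys.argv)>4 else 90
c,n=np.cos(np.radians(yaw)),np.sin(np.radians(yaw))
T=np.array([[c,n,0],[n,-c,0],[0,0,-1.]])
print('t',round(s['t'],2),'p',p.round(4),'w',round(s['width'],4),'F',np.round(s['contact_force'],1))
print('shift',(Rm.T@(t-p)/.4).round(3),'turn',(np.degrees(R.from_matrix(Rm.T@T).as_rotvec())/30).round(3))
E
python3 go.py .486 -.124 .2
```

```text
t 0.1 p [ 0.2059 -0.5896  0.2405] w 0.0872 F [-0.4  1.   0.2]
shift [ 1.045 -0.868  0.103] turn [-3.000e-03 -2.000e-03 -2.359e+00]
```

```bash
python3 -m inch '[[[0.35,-0.28,0,0,0,-0.23,1],[0.35,-0.28,0,0,0,-0.46,1],[0.35,-0.28,0,0,0,-0.69,1],[0.35,-0.28,0,0,0,-0.92,1],[0.35,-0.28,0,0,0,-1,1]]]'; python3 go.py .486 -.124 .2
```

```text
t: 0.52
ee_pos: [0.3033, -0.4337, 0.2409]
eef_rot: [0.907, 0.421, 0.001, -0.001]
contact_force: [-0.4, 0.2, -0.5]
width: 0.0868
t 0.52 p [ 0.3033 -0.4337  0.2409] w 0.0868 F [-0.4  0.2 -0.5]
shift [ 0.886 -0.152  0.105] turn [-1.000e-03 -6.000e-03 -1.342e+00]
```

```bash
python3 -m inch '[[[0.45,-0.08,0.05,0,0,-0.23,1],[0.45,-0.08,0.05,0,0,-0.46,1],[0.45,-0.08,0.05,0,0,-0.69,1],[0.45,-0.08,0.05,0,0,-0.92,1],[0.45,-0.08,0.05,0,0,-1,1]]]'; python3 go.py .486 -.124 .2
```

```text
t: 0.93
ee_pos: [0.3957, -0.277, 0.2206]
eef_rot: [0.768, 0.641, 0.001, -0.001]
contact_force: [0.6, 0.5, -0.1]
width: 0.087
t 0.93 p [ 0.3957 -0.277   0.2206] w 0.087 F [ 0.6  0.5 -0.1]
shift [0.417 0.154 0.052] turn [-0.001 -0.005 -0.343]
```

```bash
python3 -m inch '[[[0.42,0.157,0.05,0,0,-0.34,1],[0.42,0.157,0.05,0,0,-0.34,1],[0.42,0.157,0.05,0,0,-0.34,1],[0.42,0.157,0.05,0,0,-0.34,1],[0.42,0.157,0.05,0,0,-0.34,1]]]'; python3 go.py .487 -.125 .065; python3 - <<'E'
from h import *
cv2.imwrite('pics/top1.png',ctrl.get_image('top')[:,:,::-1]);cv2.imwrite('pics/side1.png',ctrl.get_image('side')[:,:,::-1])
E
```

```text
t: 1.35
ee_pos: [0.4889, -0.1234, 0.2007]
eef_rot: [0.71, 0.705, 0.001, -0.001]
contact_force: [0.0, -0.0, 0.1]
width: 0.0872
t 1.35 p [ 0.4889 -0.1234  0.2007] w 0.0872 F [ 0.  -0.   0.1]
shift [-0.005 -0.005  0.339] turn [-0.    -0.004 -0.014]
```

View pics/side1.png

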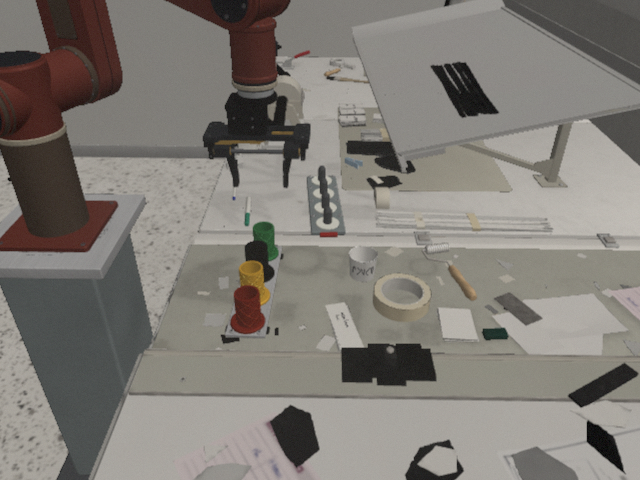

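View pics/top1.png

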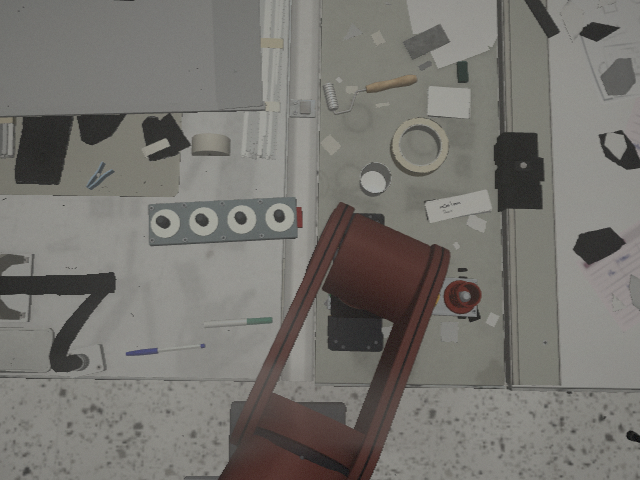

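The side view shows the jaws straddling the green tube from above, at about (260,160), opening across the row. The path down is clear.

```bash
python3 -m inch '[[[-0.005,-0.005,0.1,0,0,0,1],[-0.005,-0.005,0.2,0,0,0,1],[-0.005,-0.005,0.28,0,0,0,1],[-0.005,-0.005,0.34,0,0,0,1],[-0.005,-0.005,0.34,0,0,0,1]]]'; python3 go.py .487 -.125 .065
python3 -m inch '[[[0,0,0,0,0,0,-1],[0,0,0,0,0,0,-1],[0,0,0,0,0,0,-1],[0,0,0,0,0,0,-1],[0,0,0,0,0,0,-1]]]';python3 -m inch '[[[0,0,0,0,0,0,-1],[0,0,0,0,0,0,-1],[0,0,0,0,0,0,-1]]]'
```

```text
t: 1.87
ee_pos: [0.4807, -0.1291, 0.0601]
eef_rot: [0.711, 0.703, -0.002, -0.005]
contact_force: [-2.0, 0.5, -1.1]
width: 0.087
t 1.87 p [ 0.4807 -0.1291  0.0601] w 0.087 F [-2.   0.5 -1.1]
shift [ 0.011  0.015 -0.012] turn [-0.019 -0.007 -0.021]
t: 2.28
ee_pos: [0.4867, -0.1303, 0.0673]
eef_rot: [0.711, 0.704, 0.001, 0.001]
contact_force: [0.6, 0.8, 0.1]
width: 0.0614
t: 2.53
ee_pos: [0.4859, -0.1297, 0.066]
eef_rot: [0.71, 0.704, 0.0, 0.0]
contact_force: [0.2, -0.3, 2.9]
width: 0.0427
```

```bash
python3 -m inch '[[[0,0,0,0,0,0,-1],[0,0,-0.05,0,0,0,-1],[0,0,-0.12,0,0,0,-1],[0,0,-0.2,0,0,0,-1],[0,0,-0.28,0,0,0,-1]]]'; python3 -m inch '[[[0,0,0,0,0,0,-1],[0,0,0,0,0,0,-1]]]'; python3 go.py .6188 -.0009 .18; python3 - <<'E'
from h import *
cv2.imwrite('pics/side2.png',cv2.resize(ctrl.get_image('side')[100:340,180:420,::-1],None,fx=2.4,fy=2.4))
E
```

```text
t: 2.95
ee_pos: [0.4847, -0.1292, 0.1779]
eef_rot: [0.711, 0.704, -0.0, -0.001]
contact_force: [0.8, -0.7, -0.5]
width: 0.0426
t: 3.12
ee_pos: [0.487, -0.1302, 0.1798]
eef_rot: [0.71, 0.704, 0.001, 0.002]
contact_force: [0.1, 0.2, -1.0]
width: 0.0423
t 3.12 p [ 0.487  -0.1302  0.1798] w 0.0423 F [ 0.1  0.2 -1. ]
shift [0.326 0.326 0.   ] turn [ 0.008  0.004 -0.018]
```

View pics/side2.png

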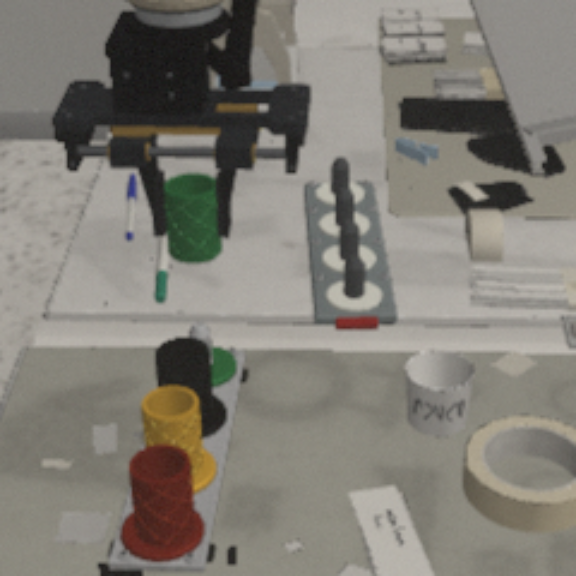

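```bash
python3 - <<'E'
from h import *
im=ctrl.get_image('side')[:,:,::-1]; hsv=cv2.cvtColor(im,cv2.COLOR_BGR2HSV).astype(int)
m=((hsv[...,0]>45)&(hsv[...,0]<85)&(hsv[...,1]>60)); m[:165]=0;m[212:]=0;m[:,:245]=0;m[:,280:]=0
ys,xs=np.nonzero(m); print(xs.min(),xs.max(),ys.min(),ys.max())
p=np.array(ctrl.sense()['ee_pos']);print(p.round(4))
for dy in (0,.003,.006):
    q=p+[0,dy,-.041]; th=np.linspace(0,2*np.pi,60)
    pr=np.array([proj('side',q+[.022*np.cos(t),.022*np.sin(t),h]) for t in th for h in(0,.06)])
    print(dy,pr.min(0).round(1),pr.max(0).round(1))
E
```

```text
247 270 173 209
[ 0.4848 -0.1293  0.1765]
0 [246.  173.6] [270.5 211.7]
0.003 [246.3 172.9] [270.7 210.9]
0.006 [246.5 172.2] [270.8 210.1]
```

```bash
python3 -m inch '[[[0.06,0.06,0,0,0,-0.01,-1],[0.12,0.125,0,0,0,-0.01,-1],[0.19,0.195,0,0,0,-0.01,-1],[0.26,0.265,0,0,0,-0.01,-1],[0.315,0.33,0,0,0,-0.01,-1]]]'; python3 -m inch '[[[0,0,0,0,0,0,-1],[0,0,0,0,0,0,-1],[0,0,0,0,0,0,-1]]]'; python3 go.py .619 -.004 .07; python3 - <<'E'
from h import *
cv2.imwrite('pics/side3.png',cv2.resize(ctrl.get_image('side')[80:320,200:440,::-1],None,fx=2.4,fy=2.4))
cv2.imwrite('pics/top3.png',ctrl.get_image('top')[:,:,::-1])
E
```

```text
t: 3.63
ee_pos: [0.6185, -0.0026, 0.1747]
eef_rot: [0.709, 0.706, -0.001, -0.002]
contact_force: [-0.9, -0.4, -0.4]
width: 0.0425
t: 3.88
ee_pos: [0.6172, -0.0048, 0.175]
eef_rot: [0.708, 0.706, -0.002, -0.002]
contact_force: [-1.0, -1.2, -0.3]
width: 0.0427
t 3.88 p [ 0.6172 -0.0048  0.175 ] w 0.0427 F [-1.  -1.2 -0.3]
shift [0.002 0.006 0.263] turn [-0.009 -0.    -0.007]
```

View pics/side3.png

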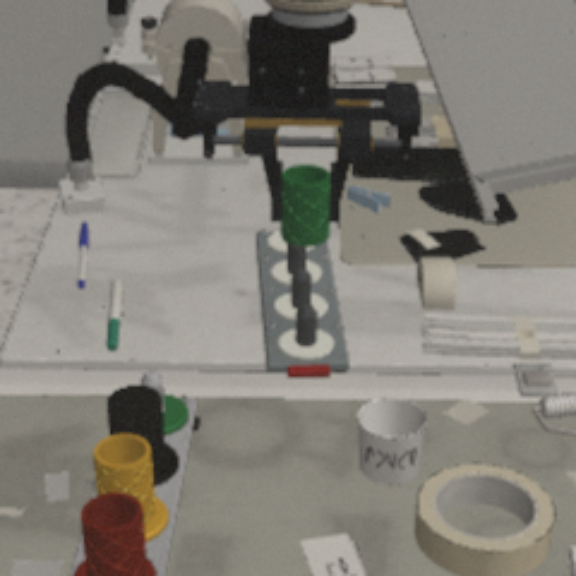

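The green tube is held upright over the nearest, red-tongue post. I'll lower it in stages and watch the force.

```bash
python3 -m inch '[[[0.002,0,0.06,0,0,0,-1],[0.002,0,0.12,0,0,0,-1],[0.002,0,0.18,0,0,0,-1],[0.002,0,0.22,0,0,0,-1],[0.002,0,0.25,0,0,0,-1]]]'; python3 -m inch '[[[0,0,0,0,0,0,-1],[0,0,0,0,0,0,-1]]]'; python3 go.py .619 -.004 .064; python3 - <<'E'
from h import *
cv2.imwrite('pics/side4.png',cv2.resize(ctrl.get_image('side')[100:300,230:430,::-1],None,fx=3,fy=3))
E
```

```text
t: 4.4
ee_pos: [0.6168, -0.0051, 0.0754]
eef_rot: [0.709, 0.705, -0.001, -0.001]
contact_force: [-0.2, 0.1, -1.2]
width: 0.0427
t: 4.57
ee_pos: [0.6182, -0.0047, 0.0774]
eef_rot: [0.709, 0.705, -0.0, -0.0]
contact_force: [-0.6, -0.0, 0.2]
width: 0.0425
t 4.57 p [ 0.6182 -0.0047  0.0774] w 0.0425 F [-0.6 -0.   0.2]
shift [0.002 0.002 0.034] turn [-0.002 -0.    -0.01 ]
```

View pics/side4.png

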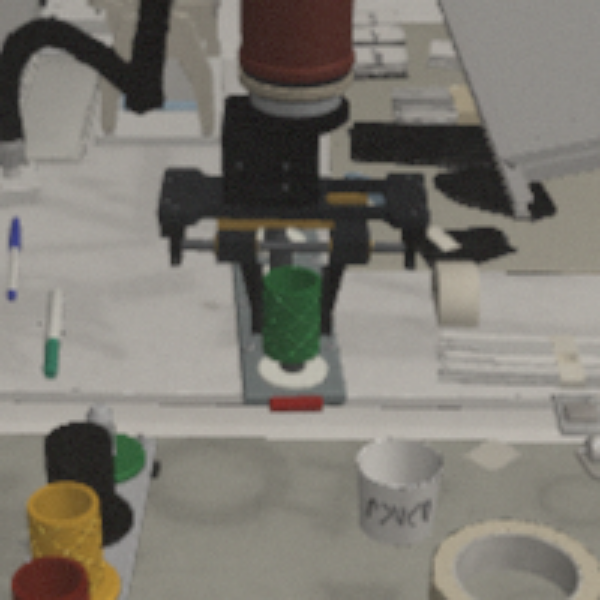

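The tube is over the post with its lower edge about 15 mm above the washer. I'll lower it the rest of the way and release.

```bash
python3 -m inch '[[[0,0,0.02,0,0,0,-1],[0,0,0.035,0,0,0,-1],[0,0,0.035,0,0,0,-1],[0,0,0.035,0,0,0,-1]]]'; python3 go.py .619 -.004 .064; python3 -m inch '[[[0,0,0,0,0,0,0.9],[0,0,0,0,0,0,0.9],[0,0,0,0,0,0,0.9],[0,0,0,0,0,0,0.9],[0,0,0,0,0,0,0.9]]]'; python3 -m inch '[[[0,0,0,0,0,0,1],[0,0,0,0,0,0,1],[0,0,-0.04,0,0,0,1],[0,0,-0.1,0,0,0,1],[0,0,-0.2,0,0,0,1]]]';python3 -m inch '[[[0,0,-0.1,0,0,0,1],[0,0,-0.1,0,0,0,1]]]'; python3 go.py .483 -.196 .19
```

```text
t: 4.95
ee_pos: [0.6185, -0.004, 0.0632]
eef_rot: [0.709, 0.706, -0.0, -0.0]
contact_force: [0.2, 0.4, -0.1]
width: 0.0424
t 4.95 p [ 0.6185 -0.004   0.0632] w 0.0424 F [ 0.2  0.4 -0.1]
shift [ 0.     0.001 -0.002] turn [-0.001 -0.    -0.008]
t: 5.37
ee_pos: [0.619, -0.0041, 0.0638]
eef_rot: [0.709, 0.706, 0.0, 0.0]
contact_force: [0.4, 0.0, 0.5]
width: 0.0682
t: 5.78
ee_pos: [0.6155, -0.0038, 0.1398]
eef_rot: [0.709, 0.705, -0.003, -0.003]
contact_force: [0.1, -0.5, -0.7]
width: 0.0865
t: 5.95
ee_pos: [0.6238, -0.0047, 0.1936]
eef_rot: [0.709, 0.706, 0.005, 0.006]
contact_force: [1.3, -0.7, 1.1]
width: 0.0869
t 5.95 p [ 0.6238 -0.0047  0.1936] w 0.0869 F [ 1.3 -0.7  1.1]
shift [-0.48  -0.35   0.005] turn [ 0.028  0.004 -0.008]
```

```bash
python3 -m inch '[[[-0.24,-0.175,0,0,0,-0.01,1],[-0.24,-0.175,0,0,0,-0.01,1],[-0.24,-0.175,0,0,0,-0.01,1],[-0.24,-0.175,0,0,0,-0.01,1]]]';python3 -m inch '[[[-0.235,-0.175,0,0,0,0,1],[-0.235,-0.175,0,0,0,0,1],[-0.235,-0.175,0,0,0,0,1],[-0.235,-0.175,0,0,0,0,1],[-0.235,-0.175,0,0,0,0,1]]]'; python3 go.py .484 -.195 .065;python3 - <<'E'
from h import *
cv2.imwrite('pics/top5.png',ctrl.get_image('top')[100:400,100:500,::-1])
cv2.imwrite('pics/side5.png',cv2.resize(ctrl.get_image('side')[130:350,200:400,::-1],None,fx=2.7,fy=2.7))
E
```

```text
t: 6.28
ee_pos: [0.5453, -0.1039, 0.1832]
eef_rot: [0.708, 0.706, -0.001, 0.0]
contact_force: [0.4, -0.0, 0.2]
width: 0.0873
t: 6.7
ee_pos: [0.4778, -0.1952, 0.1837]
eef_rot: [0.708, 0.706, 0.0, 0.0]
contact_force: [0.1, 0.9, -0.2]
width: 0.0869
t 6.7 p [ 0.4778 -0.1952  0.1837] w 0.0869 F [ 0.1  0.9 -0.2]
shift [0.    0.015 0.297] turn [ 0.001  0.    -0.006]
```

View pics/side5.png

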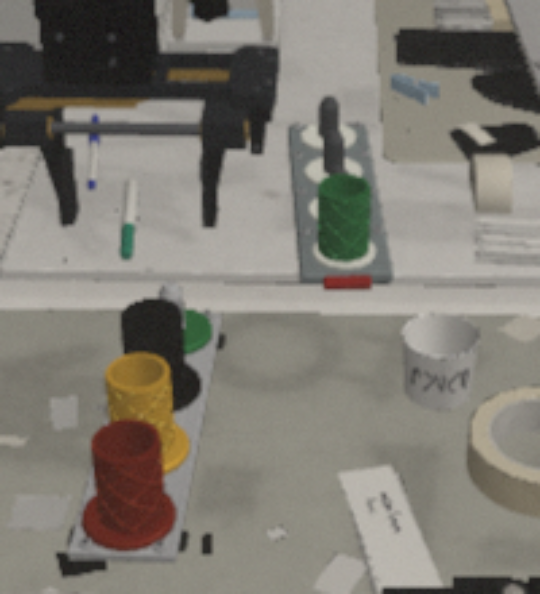

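View pics/top5.png

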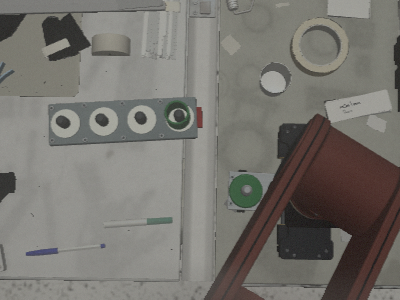

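Green is down on the rightmost post, with the washer visible all round it, and the jaws are over black. Next is black.

```bash
python3 -m inch '[[[0,0.012,0.1,0,0,0,1],[0,0.015,0.18,0,0,0,1],[0,0.015,0.25,0,0,0,1],[0,0.015,0.29,0,0,0,1],[0,0.015,0.295,0,0,0,1]]]'; python3 go.py .484 -.195 .065
python3 -m inch '[[[0,0,0,0,0,0,-1],[0,0,0,0,0,0,-1],[0,0,0,0,0,0,-1],[0,0,0,0,0,0,-1],[0,0,0,0,0,0,-1]]]';python3 -m inch '[[[0,0,0,0,0,0,-1],[0,0,0,0,0,0,-1],[0,0,0,0,0,0,-1],[0,0,0,0,0,0,-1]]]';  python3 go.py .484 -.195 .18
```

```text
t: 7.22
ee_pos: [0.4825, -0.1909, 0.0614]
eef_rot: [0.706, 0.708, -0.001, -0.004]
contact_force: [-0.7, 0.7, -0.8]
width: 0.087
t 7.22 p [ 0.4825 -0.1909  0.0614] w 0.087 F [-0.7  0.7 -0.8]
shift [-0.01   0.004 -0.009] turn [-0.012 -0.008  0.005]
t: 7.63
ee_pos: [0.4854, -0.1943, 0.0669]
eef_rot: [0.707, 0.707, 0.0, 0.001]
contact_force: [-1.2, 1.1, 0.4]
width: 0.0617
t: 7.97
ee_pos: [0.4844, -0.194, 0.0659]
eef_rot: [0.707, 0.707, -0.0, 0.0]
contact_force: [-1.2, -0.3, 3.5]
width: 0.0432
t 7.97 p [ 0.4844 -0.194   0.0659] w 0.0432 F [-1.2 -0.3  3.5]
shift [-0.003 -0.001 -0.285] turn [0.    0.    0.001]
```

```bash
python3 -m inch '[[[0,0,-0.05,0,0,0,-1],[0,0,-0.12,0,0,0,-1],[0,0,-0.2,0,0,0,-1],[0,0,-0.285,0,0,0,-1],[0.03,0.015,-0.29,0,0,0,-1]]]'; python3 -m inch '[[[0.08,0.04,0,0,0,0,-1],[0.16,0.08,0,0,0,0,-1],[0.25,0.125,0,0,0,0,-1],[0.34,0.17,0,0,0,0,-1],[0.43,0.21,0,0,0,0,-1]]]'; python3 go.py .6137 .0695 .18
```

```text
t: 8.38
ee_pos: [0.4933, -0.185, 0.1886]
eef_rot: [0.707, 0.707, 0.001, 0.005]
contact_force: [1.6, -1.0, 1.2]
width: 0.0432
t: 8.8
ee_pos: [0.5748, -0.0082, 0.1813]
eef_rot: [0.707, 0.707, 0.0, 0.0]
contact_force: [0.4, -0.0, -1.2]
width: 0.0431
t 8.8 p [ 0.5748 -0.0082  0.1813] w 0.0431 F [ 0.4 -0.  -1.2]
shift [0.194 0.097 0.003] turn [ 0. -0.  0.]
```

```bash
python3 -m inch '[[[0.08,0.04,0,0,0,0,-1],[0.15,0.075,0,0,0,0,-1],[0.194,0.097,0,0,0,0,-1],[0.194,0.097,0,0,0,0,-1],[0.194,0.097,0,0,0,0,-1]]]';python3 go.py .6137 .0695 .078; python3 - <<'E'
from h import *
cv2.imwrite('pics/side6.png',cv2.resize(ctrl.get_image('side')[80:300,220:440,::-1],None,fx=2.7,fy=2.7))
E
```

```text
t: 9.22
ee_pos: [0.6128, 0.0688, 0.1808]
eef_rot: [0.706, 0.708, -0.0, -0.0]
contact_force: [-0.6, -0.9, -0.3]
width: 0.0435
t 9.22 p [0.6128 0.0688 0.1808] w 0.0435 F [-0.6 -0.9 -0.3]
shift [0.002 0.003 0.257] turn [-0.002  0.     0.006]
```

View pics/side6.png

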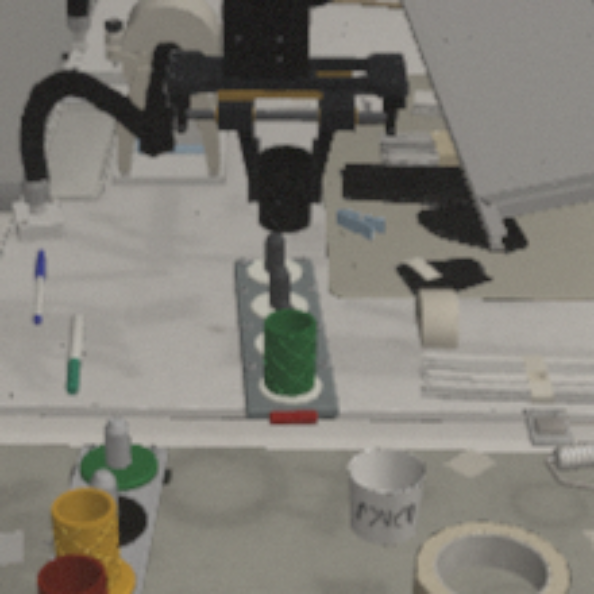

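Black is held upright over the second post. I'll lower it.

```bash
python3 -m inch '[[[0.002,0.002,0.06,0,0,0,-1],[0.002,0.002,0.12,0,0,0,-1],[0.002,0.002,0.18,0,0,0,-1],[0.002,0.002,0.22,0,0,0,-1],[0.002,0.002,0.255,0,0,0,-1]]]'; python3 -m inch '[[[0,0,0,0,0,0,-1],[0,0,0,0,0,0,-1]]]'; python3 go.py .6137 .0695 .064; python3 - <<'E'
from h import *
cv2.imwrite('pics/side7.png',cv2.resize(ctrl.get_image('side')[100:300,230:430,::-1],None,fx=3,fy=3))
E
```

```text
t: 9.68
ee_pos: [0.6124, 0.067, 0.0776]
eef_rot: [0.708, 0.707, -0.001, -0.001]
contact_force: [-0.1, 0.2, 0.3]
width: 0.0434
t: 9.85
ee_pos: [0.6132, 0.0677, 0.079]
eef_rot: [0.707, 0.707, -0.001, -0.001]
contact_force: [0.3, -0.0, -0.6]
width: 0.0432
t 9.85 p [0.6132 0.0677 0.079 ] w 0.0432 F [ 0.3 -0.  -0.6]
shift [0.004 0.001 0.038] turn [-0.003  0.    -0.001]
```

View pics/side7.png

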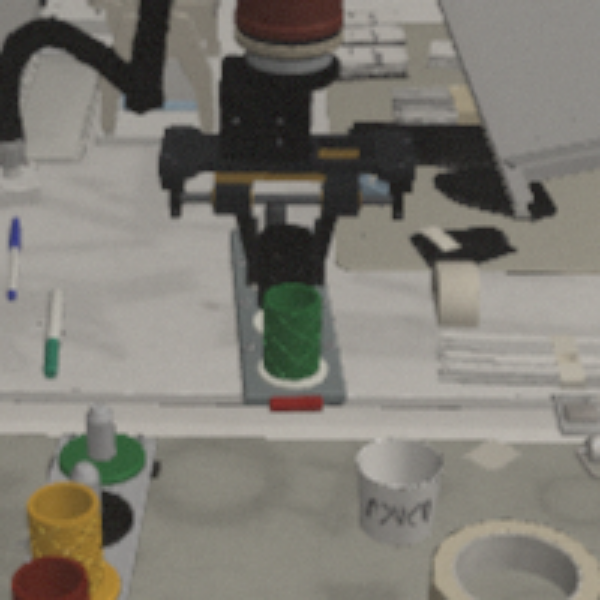

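Black is partly over its post with no contact force, so I'll finish lowering, release and back off.

```bash
python3 -m inch '[[[0.004,0,0.02,0,0,0,-1],[0.004,0,0.038,0,0,0,-1],[0.004,0,0.038,0,0,0,-1],[0.004,0,0.038,0,0,0,-1]]]'; python3 go.py .6137 .0695 .064; python3 -m inch '[[[0,0,0,0,0,0,0.9],[0,0,0,0,0,0,0.9],[0,0,0,0,0,0,0.9],[0,0,0,0,0,0,0.9],[0,0,0,0,0,0,0.9]]]'; python3 -m inch '[[[0,0,0,0,0,0,1],[0,0,0,0,0,0,1],[0,0,-0.04,0,0,0,1],[0,0,-0.1,0,0,0,1],[0,0,-0.2,0,0,0,1]]]';python3 -m inch '[[[0,0,-0.1,0,0,0,1],[0,0,-0.1,0,0,0,1]]]'; python3 go.py .482 -.264 .185
```

```text
t: 10.23
ee_pos: [0.6134, 0.0704, 0.0639]
eef_rot: [0.707, 0.707, -0.0, -0.0]
contact_force: [0.3, 0.6, -0.8]
width: 0.0435
t 10.23 p [0.6134 0.0704 0.0639] w 0.0435 F [ 0.3  0.6 -0.8]
shift [-0.002  0.001 -0.   ] turn [-0.002 -0.     0.002]
t: 10.65
ee_pos: [0.6141, 0.0702, 0.0647]
eef_rot: [0.707, 0.707, 0.0, 0.0]
contact_force: [-0.7, 1.7, -0.6]
width: 0.0688
t: 11.07
ee_pos: [0.6105, 0.0702, 0.1406]
eef_rot: [0.707, 0.707, -0.003, -0.003]
contact_force: [0.4, 0.3, 0.2]
width: 0.0865
t: 11.23
ee_pos: [0.6189, 0.0703, 0.1944]
eef_rot: [0.707, 0.707, 0.005, 0.005]
contact_force: [1.4, -0.2, 2.1]
width: 0.0874
t 11.23 p [0.6189 0.0703 0.1944] w 0.0874 F [ 1.4 -0.2  2.1]
shift [-0.835 -0.343  0.019] turn [0.028 0.    0.001]
```

```bash
python3 -m inch '[[[-0.42,-0.165,0,0,0,0,1],[-0.42,-0.165,0,0,0,0,1],[-0.42,-0.165,0,0,0,0,1],[-0.42,-0.165,0,0,0,0,1],[-0.42,-0.165,0,0,0,0,1]]]';python3 -m inch '[[[-0.415,-0.165,0,0,0,0,1],[-0.415,-0.165,0,0,0,0,1],[-0.415,-0.165,0,0,0,0,1],[-0.415,-0.165,0,0,0,0,1],[-0.415,-0.165,0,0,0,0,1]]]';python3 -m inch '[[[0,0,0,0,0,0,1],[0,0,0,0,0,0,1]]]'; python3 go.py .482 -.264 .065;python3 - <<'E'
from h import *
cv2.imwrite('pics/top8.png',ctrl.get_image('top')[100:400,100:500,::-1])
cv2.imwrite('pics/side8.png',cv2.resize(ctrl.get_image('side')[130:350,200:400,::-1],None,fx=2.7,fy=2.7))
E
```

```text
t: 11.65
ee_pos: [0.5462, -0.102, 0.1844]
eef_rot: [0.708, 0.706, -0.001, 0.001]
contact_force: [0.3, -1.0, 1.2]
width: 0.0868
t: 12.07
ee_pos: [0.4803, -0.2685, 0.1846]
eef_rot: [0.708, 0.706, -0.001, 0.001]
contact_force: [0.9, -0.2, -0.1]
width: 0.0873
t: 12.23
ee_pos: [0.482, -0.264, 0.1842]
eef_rot: [0.708, 0.707, 0.0, -0.0]
contact_force: [0.0, 0.1, -0.0]
width: 0.0868
t 12.23 p [ 0.482  -0.264   0.1842] w 0.0868 F [ 0.   0.1 -0. ]
shift [-0.    -0.     0.298] turn [ 0.001 -0.001 -0.003]
```

View pics/side8.png

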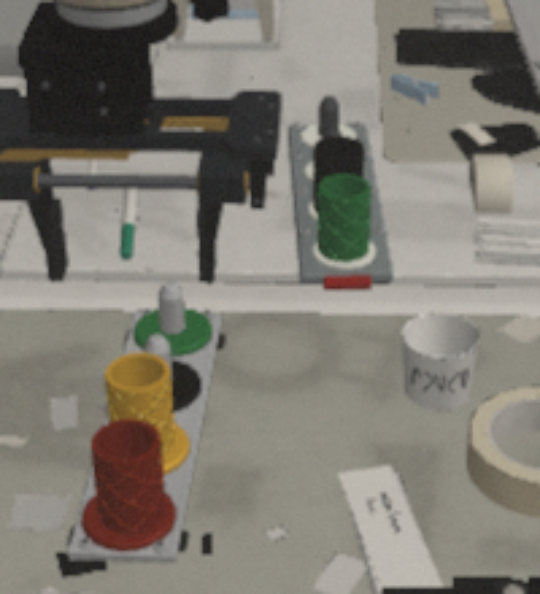

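View pics/top8.png

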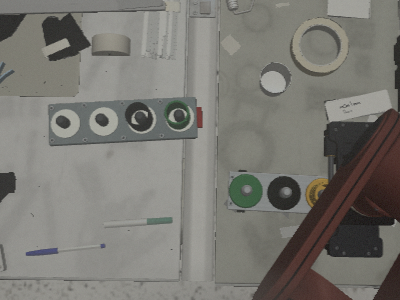

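Green and black are seated at crop (178,115) and (140,118), and the jaws are over yellow. I'll grasp it.

```bash
python3 -m inch '[[[0,0,0.1,0,0,0,1],[0,0,0.18,0,0,0,1],[0,0,0.25,0,0,0,1],[0,0,0.29,0,0,0,1],[0,0,0.298,0,0,0,1]]]'
python3 -m inch '[[[0,0,0,0,0,0,-1],[0,0,0,0,0,0,-1],[0,0,0,0,0,0,-1],[0,0,0,0,0,0,-1],[0,0,0,0,0,0,-1]]]';python3 -m inch '[[[0,0,0,0,0,0,-1],[0,0,0,0,0,0,-1],[0,0,0,0,0,0,-1],[0,0,0,0,0,0,-1],[0,0,0,0,0,0,-1]]]';  python3 go.py .484 -.195 .18
```

```text
t: 12.75
ee_pos: [0.4804, -0.2602, 0.0611]
eef_rot: [0.706, 0.708, -0.0, -0.004]
contact_force: [0.2, -0.0, -0.1]
width: 0.087
t: 13.17
ee_pos: [0.483, -0.2644, 0.0666]
eef_rot: [0.707, 0.707, 0.0, 0.001]
contact_force: [0.1, -0.4, 0.8]
width: 0.0616
t: 13.58
ee_pos: [0.4821, -0.264, 0.0655]
eef_rot: [0.707, 0.707, -0.0, 0.0]
contact_force: [-1.2, 0.5, 4.4]
width: 0.0426
t 13.58 p [ 0.4821 -0.264   0.0655] w 0.0426 F [-1.2  0.5  4.4]
shift [ 0.173  0.005 -0.286] turn [0.    0.    0.001]
```

```bash
python3 -m inch '[[[0,0,-0.05,0,0,0,-1],[0,0,-0.12,0,0,0,-1],[0,0,-0.2,0,0,0,-1],[0,0,-0.285,0,0,0,-1],[0.03,0.01,-0.29,0,0,0,-1]]]'; python3 -m inch '[[[0.09,0.028,0,0,0,0,-1],[0.18,0.056,0,0,0,0,-1],[0.28,0.088,0,0,0,0,-1],[0.38,0.12,0,0,0,0,-1],[0.48,0.15,0,0,0,0,-1]]]'; python3 go.py .6084 .1387 .18
```

```text
t: 14.0
ee_pos: [0.4889, -0.2554, 0.1883]
eef_rot: [0.707, 0.707, 0.001, 0.006]
contact_force: [1.6, -0.9, 0.8]
width: 0.0428
t: 14.42
ee_pos: [0.5457, -0.0585, 0.1806]
eef_rot: [0.707, 0.707, -0.0, -0.0]
contact_force: [1.5, -0.4, -0.3]
width: 0.0427
t 14.42 p [ 0.5457 -0.0585  0.1806] w 0.0427 F [ 1.5 -0.4 -0.3]
shift [0.493 0.157 0.001] turn [-0. -0. -0.]
```

```bash
python3 -m inch '[[[0.09,0.03,0,0,0,0,-1],[0.18,0.06,0,0,0,0,-1],[0.28,0.09,0,0,0,0,-1],[0.38,0.12,0,0,0,0,-1],[0.46,0.147,0,0,0,0,-1]]]';python3 -m inch '[[[0.02,0.008,0,0,0,0,-1],[0.02,0.008,0,0,0,0,-1],[0.02,0.008,0,0,0,0,-1],[0.02,0.008,0,0,0,0,-1]]]';python3 go.py .6084 .1387 .078; python3 - <<'E'
from h import *
cv2.imwrite('pics/side9.png',cv2.resize(ctrl.get_image('side')[80:300,220:440,::-1],None,fx=2.7,fy=2.7))
E
```

```text
t: 14.83
ee_pos: [0.6042, 0.1267, 0.1803]
eef_rot: [0.707, 0.708, 0.0, -0.0]
contact_force: [1.1, -1.0, -0.7]
width: 0.0431
t: 15.17
ee_pos: [0.607, 0.1303, 0.1805]
eef_rot: [0.707, 0.707, -0.001, -0.0]
contact_force: [-0.3, -0.4, -1.2]
width: 0.0429
t 15.17 p [0.607  0.1303 0.1805] w 0.0429 F [-0.3 -0.4 -1.2]
shift [0.021 0.004 0.256] turn [-0.002  0.001 -0.   ]
```

View pics/side9.png

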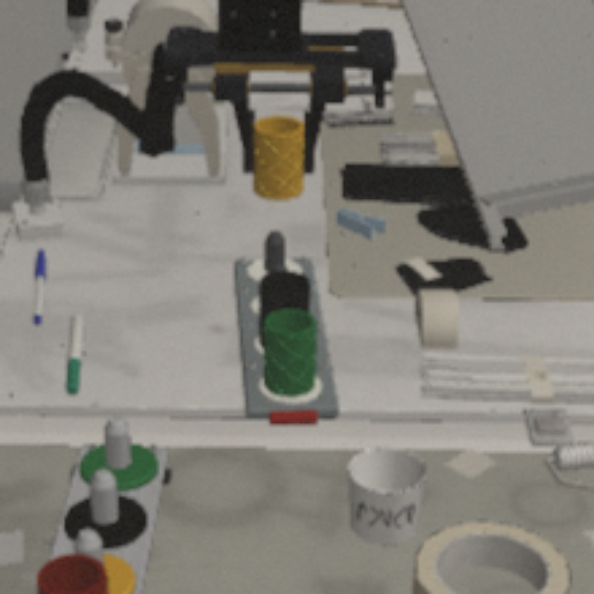

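Yellow is held upright, but the TCP is about 8 mm short of its post along y. I'll correct that first, then lower.

```bash
python3 -m inch '[[[0.02,0.004,0,0,0,0,-1],[0.02,0.004,0,0,0,0,-1],[0.02,0.004,0,0,0,0,-1],[0.02,0.004,0,0,0,0,-1]]]';python3 go.py .6084 .1387 .078;python3 -m inch '[[[0,0,0,0,0,0,-1],[0,0,0,0,0,0,-1]]]';python3 go.py .6084 .1387 .078;
```

```text
t: 15.55
ee_pos: [0.6092, 0.1391, 0.1813]
eef_rot: [0.707, 0.707, 0.0, 0.0]
contact_force: [-0.1, -0.0, -1.4]
width: 0.043
t 15.55 p [0.6092 0.1391 0.1813] w 0.043 F [-0.1 -0.  -1.4]
shift [-0.001 -0.002  0.258] turn [0. 0. 0.]
t: 15.72
ee_pos: [0.6092, 0.1393, 0.1812]
eef_rot: [0.707, 0.707, 0.0, 0.0]
contact_force: [1.0, 0.1, 0.4]
width: 0.0427
t 15.72 p [0.6092 0.1393 0.1812] w 0.0427 F [1.  0.1 0.4]
shift [-0.001 -0.002  0.258] turn [0.    0.    0.001]
```

```bash
python3 -m inch '[[[-0.001,-0.002,0.06,0,0,0,-1],[-0.001,-0.002,0.12,0,0,0,-1],[-0.001,-0.002,0.18,0,0,0,-1],[-0.001,-0.002,0.22,0,0,0,-1],[-0.001,-0.002,0.255,0,0,0,-1]]]'; python3 -m inch '[[[0,0,0,0,0,0,-1],[0,0,0,0,0,0,-1]]]'; python3 go.py .6084 .1387 .064; python3 - <<'E'
from h import *
cv2.imwrite('pics/side10.png',cv2.resize(ctrl.get_image('side')[100:300,230:430,::-1],None,fx=3,fy=3))
E
```

```text
t: 16.13
ee_pos: [0.6074, 0.1389, 0.0772]
eef_rot: [0.707, 0.707, -0.001, -0.001]
contact_force: [0.1, 0.0, -0.8]
width: 0.0427
t: 16.3
ee_pos: [0.6079, 0.139, 0.0786]
eef_rot: [0.707, 0.707, -0.001, -0.0]
contact_force: [0.6, -0.2, 0.0]
width: 0.0426
t 16.3 p [0.6079 0.139  0.0786] w 0.0426 F [ 0.6 -0.2  0. ]
shift [-0.001  0.001  0.037] turn [-0.003  0.     0.001]
```

View pics/side10.png

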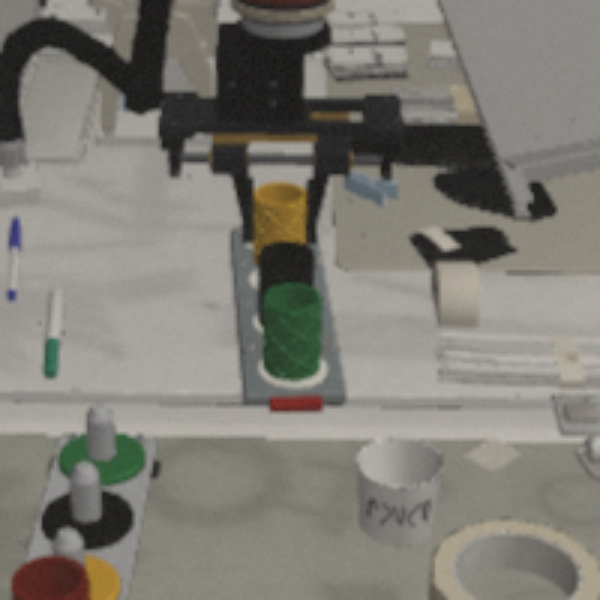

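Yellow has gone over its post with no contact force. I'll finish lowering, release and return for red.

```bash
python3 -m inch '[[[0,0,0.02,0,0,0,-1],[0,0,0.037,0,0,0,-1],[0,0,0.037,0,0,0,-1],[0,0,0.037,0,0,0,-1]]]'; python3 -m inch '[[[0,0,0,0,0,0,0.9],[0,0,0,0,0,0,0.9],[0,0,0,0,0,0,0.9],[0,0,0,0,0,0,0.9],[0,0,0,0,0,0,0.9]]]'; python3 -m inch '[[[0,0,0,0,0,0,1],[0,0,0,0,0,0,1],[0,0,-0.04,0,0,0,1],[0,0,-0.1,0,0,0,1],[0,0,-0.2,0,0,0,1]]]';python3 -m inch '[[[0,0,-0.1,0,0,0,1],[0,0,-0.1,0,0,0,1],[0,0,-0.1,0,0,0,1]]]'; python3 go.py .480 -.335 .185
```

```text
t: 16.68
ee_pos: [0.608, 0.1391, 0.064]
eef_rot: [0.707, 0.707, -0.0, -0.0]
contact_force: [0.0, 0.3, -0.9]
width: 0.0428
t: 17.1
ee_pos: [0.6086, 0.1391, 0.0646]
eef_rot: [0.707, 0.707, 0.0, 0.0]
contact_force: [0.5, 0.4, -0.3]
width: 0.0682
t: 17.52
ee_pos: [0.6051, 0.1387, 0.1405]
eef_rot: [0.707, 0.707, -0.003, -0.003]
contact_force: [0.3, -0.1, -1.6]
width: 0.0863
t: 17.77
ee_pos: [0.6108, 0.1394, 0.1885]
eef_rot: [0.707, 0.707, 0.003, 0.002]
contact_force: [-0.7, -0.6, -1.0]
width: 0.0872
t 17.77 p [0.6108 0.1394 0.1885] w 0.0872 F [-0.7 -0.6 -1. ]
shift [-1.186 -0.328  0.005] turn [ 0.014 -0.001  0.001]
```

```bash
python3 -m inch '[[[-0.45,-0.12,0,0,0,0,1],[-0.45,-0.12,0,0,0,0,1],[-0.45,-0.12,0,0,0,0,1],[-0.45,-0.12,0,0,0,0,1],[-0.45,-0.12,0,0,0,0,1]]]';python3 -m inch '[[[-0.45,-0.12,0,0,0,0,1],[-0.45,-0.12,0,0,0,0,1],[-0.45,-0.12,0,0,0,0,1],[-0.45,-0.12,0,0,0,0,1],[-0.45,-0.12,0,0,0,0,1]]]';python3 -m inch '[[[-0.285,-0.085,0,0,0,0,1],[-0.285,-0.085,0,0,0,0,1],[-0.285,-0.085,0,0,0,0,1],[-0.285,-0.085,0,0,0,0,1],[-0.285,-0.085,0,0,0,0,1]]]';python3 -m inch '[[[0,0,0,0,0,0,1],[0,0,0,0,0,0,1],[0,0,0,0,0,0,1]]]'; python3 go.py .480 -.335 .065;python3 - <<'E'
from h import *
cv2.imwrite('pics/top11.png',ctrl.get_image('top')[100:400,100:500,::-1])
cv2.imwrite('pics/side11.png',cv2.resize(ctrl.get_image('side')[130:350,200:400,::-1],None,fx=2.7,fy=2.7))
E
```

```text
t: 18.18
ee_pos: [0.5581, -0.0445, 0.1823]
eef_rot: [0.708, 0.707, -0.002, -0.001]
contact_force: [0.4, -1.0, -1.3]
width: 0.0873
t: 18.6
ee_pos: [0.5102, -0.2246, 0.1826]
eef_rot: [0.708, 0.706, -0.001, -0.001]
contact_force: [0.1, -0.8, 1.1]
width: 0.0869
t: 19.02
ee_pos: [0.4771, -0.3361, 0.1824]
eef_rot: [0.708, 0.706, 0.0, -0.002]
contact_force: [0.2, 0.7, -0.1]
width: 0.0868
t: 19.27
ee_pos: [0.479, -0.3334, 0.1838]
eef_rot: [0.706, 0.708, 0.0, -0.001]
contact_force: [-0.0, 0.1, 0.5]
width: 0.0866
t 19.27 p [ 0.479  -0.3334  0.1838] w 0.0866 F [-0.   0.1  0.5]
shift [-0.004  0.003  0.297] turn [-0.001 -0.002  0.005]
```

View pics/side11.png

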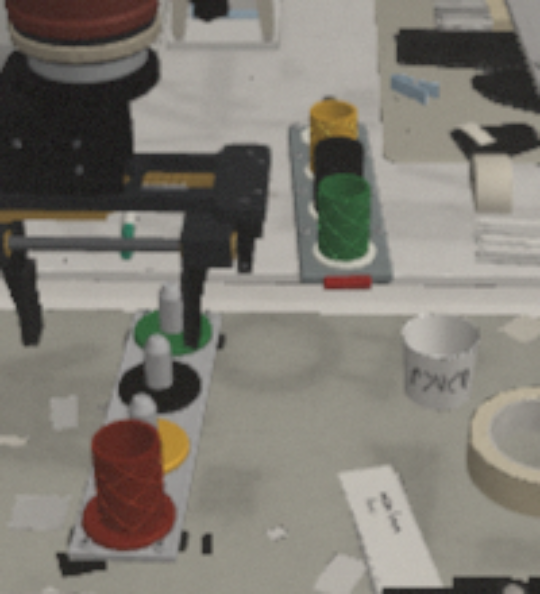

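View pics/top11.png

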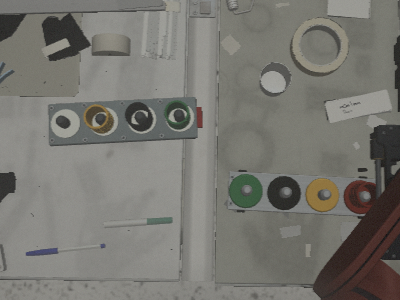

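Three tubes are seated and the jaws are over red. I'll grasp it.

```bash
python3 -m inch '[[[-0.002,0.003,0.1,0,0,0,1],[-0.004,0.003,0.18,0,0,0,1],[-0.004,0.003,0.25,0,0,0,1],[-0.004,0.003,0.29,0,0,0,1],[-0.004,0.003,0.297,0,0,0,1]]]'
python3 -m inch '[[[0,0,0,0,0,0,-1],[0,0,0,0,0,0,-1],[0,0,0,0,0,0,-1],[0,0,0,0,0,0,-1],[0,0,0,0,0,0,-1]]]';python3 -m inch '[[[0,0,0,0,0,0,-1],[0,0,0,0,0,0,-1],[0,0,0,0,0,0,-1],[0,0,0,0,0,0,-1],[0,0,0,0,0,0,-1]]]';  python3 go.py .484 -.195 .18
```

```text
t: 19.78
ee_pos: [0.4779, -0.3337, 0.0614]
eef_rot: [0.706, 0.708, -0.0, -0.004]
contact_force: [-0.3, -0.2, 0.5]
width: 0.0869
t: 20.2
ee_pos: [0.4807, -0.3373, 0.0671]
eef_rot: [0.707, 0.707, 0.0, 0.001]
contact_force: [-0.1, -0.9, 1.6]
width: 0.0616
t: 20.62
ee_pos: [0.4801, -0.3368, 0.066]
eef_rot: [0.707, 0.707, 0.0, 0.0]
contact_force: [-0.0, 0.9, 2.9]
width: 0.0433
t 20.62 p [ 0.4801 -0.3368  0.066 ] w 0.0433 F [-0.   0.9  2.9]
shift [ 0.354  0.01  -0.285] turn [0.001 0.001 0.001]
```

```bash
python3 -m inch '[[[0,0,-0.05,0,0,0,-1],[0,0,-0.12,0,0,0,-1],[0,0,-0.2,0,0,0,-1],[0,0,-0.285,0,0,0,-1],[0.03,0.01,-0.29,0,0,0,-1]]]'; python3 -m inch '[[[0.09,0.02,0,0,0,0,-1],[0.18,0.04,0,0,0,0,-1],[0.28,0.063,0,0,0,0,-1],[0.38,0.086,0,0,0,0,-1],[0.48,0.11,0,0,0,0,-1]]]';python3 -m inch '[[[0.1,0.023,0,0,0,0,-1],[0.2,0.046,0,0,0,0,-1],[0.3,0.07,0,0,0,0,-1],[0.4,0.092,0,0,0,0,-1],[0.48,0.11,0,0,0,0,-1]]]'; python3 go.py .6031 .207 .18
```

```text
t: 21.03
ee_pos: [0.4863, -0.3285, 0.189]
eef_rot: [0.707, 0.707, -0.0, 0.006]
contact_force: [1.3, -1.1, 0.4]
width: 0.0429
t: 21.45
ee_pos: [0.5273, -0.1306, 0.1808]
eef_rot: [0.707, 0.707, -0.0, -0.0]
contact_force: [0.8, -0.3, -0.8]
width: 0.0433
t: 21.87
ee_pos: [0.5713, 0.0627, 0.1809]
eef_rot: [0.706, 0.708, -0.0, -0.0]
contact_force: [0.2, 0.3, -1.0]
width: 0.0431
t 21.87 p [0.5713 0.0627 0.1809] w 0.0431 F [ 0.2  0.3 -1. ]
shift [0.361 0.08  0.002] turn [-0.001 -0.001  0.003]
```

```bash
python3 -m inch '[[[0.1,0.02,0,0,0,0,-1],[0.2,0.044,0,0,0,0,-1],[0.29,0.064,0,0,0,0,-1],[0.34,0.075,0,0,0,0,-1],[0.34,0.075,0,0,0,0,-1]]]';python3 -m inch '[[[0,0,0,0,0,0,-1],[0,0,0,0,0,0,-1],[0,0,0,0,0,0,-1]]]'; python3 go.py .6031 .207 .078
```

```text
t: 22.28
ee_pos: [0.6011, 0.2002, 0.1805]
eef_rot: [0.705, 0.709, 0.0, -0.001]
contact_force: [-0.2, -0.6, -1.0]
width: 0.0435
t: 22.53
ee_pos: [0.6012, 0.1943, 0.1811]
eef_rot: [0.707, 0.707, -0.0, -0.0]
contact_force: [0.5, -0.9, -0.7]
width: 0.0434
t 22.53 p [0.6012 0.1943 0.1811] w 0.0434 F [ 0.5 -0.9 -0.7]
shift [0.032 0.005 0.258] turn [-0.002  0.001 -0.001]
```

```bash
python3 -m inch '[[[0.032,0.004,0,0,0,0,-1],[0.032,0.004,0,0,0,0,-1],[0.032,0.004,0,0,0,0,-1],[0.032,0.004,0,0,0,0,-1]]]';python3 -m inch '[[[0,0,0,0,0,0,-1],[0,0,0,0,0,0,-1]]]';python3 go.py .6031 .207 .078; python3 - <<'E'
from h import *
cv2.imwrite('pics/side12.png',cv2.resize(ctrl.get_image('side')[80:300,220:440,::-1],None,fx=2.7,fy=2.7))
E
```

```text
t: 22.87
ee_pos: [0.6032, 0.2081, 0.1817]
eef_rot: [0.707, 0.707, 0.0, 0.0]
contact_force: [0.6, -0.0, -0.8]
width: 0.0433
t: 23.03
ee_pos: [0.6031, 0.2081, 0.1815]
eef_rot: [0.707, 0.707, -0.0, 0.0]
contact_force: [0.1, 0.2, -0.7]
width: 0.0432
t 23.03 p [0.6031 0.2081 0.1815] w 0.0432 F [ 0.1  0.2 -0.7]
shift [-0.003  0.     0.259] turn [-0.     0.     0.001]
```

View pics/side12.png

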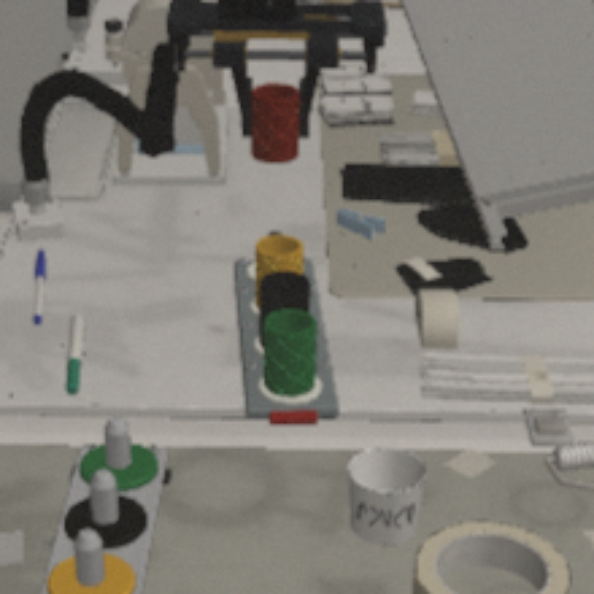

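Red is upright and aligned over the last post, so I'll lower it.

```bash
python3 -m inch '[[[-0.002,0,0.06,0,0,0,-1],[-0.002,0,0.12,0,0,0,-1],[-0.002,0,0.18,0,0,0,-1],[-0.002,0,0.22,0,0,0,-1],[-0.002,0,0.255,0,0,0,-1]]]'; python3 -m inch '[[[0,0,0,0,0,0,-1],[0,0,0,0,0,0,-1]]]'; python3 go.py .6031 .207 .064; python3 - <<'E'
from h import *
cv2.imwrite('pics/side13.png',cv2.resize(ctrl.get_image('side')[80:280,230:430,::-1],None,fx=3,fy=3))
E
```

```text
t: 23.5
ee_pos: [0.6022, 0.2072, 0.0776]
eef_rot: [0.707, 0.707, -0.001, -0.001]
contact_force: [-0.3, -0.2, -1.0]
width: 0.0434
t: 23.67
ee_pos: [0.6027, 0.2073, 0.079]
eef_rot: [0.707, 0.707, -0.001, -0.0]
contact_force: [0.2, -0.1, -1.0]
width: 0.043
t 23.67 p [0.6027 0.2073 0.079 ] w 0.043 F [ 0.2 -0.1 -1. ]
shift [-0.001  0.001  0.037] turn [-0.003  0.001  0.001]
```

View pics/side13.png

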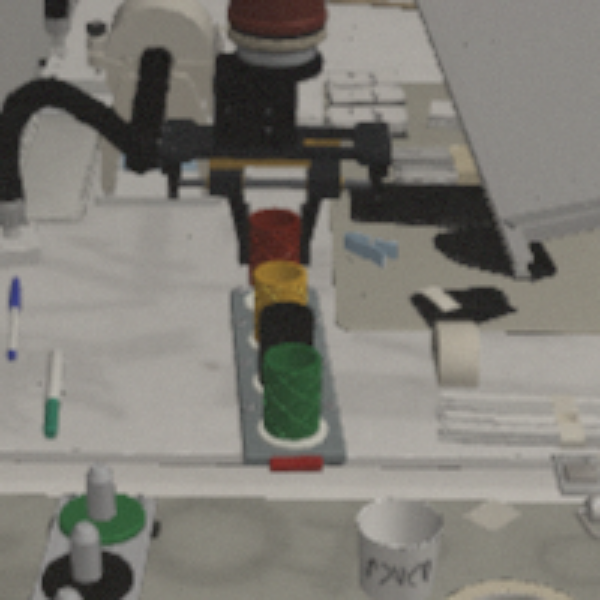

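Red is over its post with no contact. I'll finish lowering, release, rise and move clear.

```bash
python3 -m inch '[[[0,0,0.02,0,0,0,-1],[0,0,0.037,0,0,0,-1],[0,0,0.037,0,0,0,-1],[0,0,0.037,0,0,0,-1]]]'; python3 -m inch '[[[0,0,0,0,0,0,0.9],[0,0,0,0,0,0,0.9],[0,0,0,0,0,0,0.9],[0,0,0,0,0,0,0.9],[0,0,0,0,0,0,0.9]]]'; python3 -m inch '[[[0,0,0,0,0,0,1],[0,0,0,0,0,0,1],[0,0,-0.04,0,0,0,1],[0,0,-0.1,0,0,0,1],[0,0,-0.2,0,0,0,1]]]';python3 -m inch '[[[0,0,-0.1,0,0,0,1],[0,0,-0.1,0,0,0,1],[0,0,-0.1,0,0,0,1]]]'; python3 -m inch '[[[-0.4,-0.25,0,0,0,0,1],[-0.4,-0.25,0,0,0,0,1],[-0.4,-0.25,0,0,0,0,1],[-0.4,-0.25,0,0,0,0,1],[-0.4,-0.25,0,0,0,0,1]]]';python3 -m inch '[[[-0.45,0,0,0,0,0,1],[-0.45,0,0,0,0,0,1],[-0.45,0,0,0,0,0,1],[-0.45,0,0,0,0,0,1],[-0.45,0,0,0,0,0,1]]]';python3 -m inch '[[[-0.3,0,0,0,0,0,1],[-0.3,0,0,0,0,0,1],[-0.3,0,0,0,0,0,1],[-0.3,0,0,0,0,0,1],[-0.3,0,0,0,0,0,1]]]'; python3 - <<'E'
from h import *
a=ctrl.get_image('top')[:,:,::-1]; cv2.imwrite('pics/top14f.png',a); cv2.imwrite('pics/top14.png',cv2.resize(a[100:350,130:430],None,fx=2.4,fy=2.4))
b=ctrl.get_image('side')[:,:,::-1];cv2.imwrite('pics/side14f.png',b);cv2.imwrite('pics/side14.png',cv2.resize(b[130:350,200:420],None,fx=2.7,fy=2.7))
E
```

```text
t: 24.05
ee_pos: [0.6027, 0.2074, 0.0644]
eef_rot: [0.707, 0.707, -0.0, -0.0]
contact_force: [-0.9, -0.4, -0.1]
width: 0.0433
t: 24.47
ee_pos: [0.6034, 0.2076, 0.0651]
eef_rot: [0.707, 0.707, 0.0, 0.0]
contact_force: [0.3, 0.4, 0.8]
width: 0.0688
t: 24.88
ee_pos: [0.5999, 0.2068, 0.1408]
eef_rot: [0.707, 0.707, -0.004, -0.002]
contact_force: [-0.1, 0.1, -0.6]
width: 0.0865
t: 25.13
ee_pos: [0.6055, 0.2081, 0.189]
eef_rot: [0.707, 0.707, 0.003, 0.002]
contact_force: [0.0, -0.3, -0.5]
width: 0.0868
t: 25.55
ee_pos: [0.4997, 0.0449, 0.1823]
eef_rot: [0.707, 0.707, -0.002, -0.001]
contact_force: [0.4, 0.3, -0.1]
width: 0.087
t: 25.97
ee_pos: [0.5021, -0.1371, 0.1833]
eef_rot: [0.708, 0.706, -0.001, -0.0]
contact_force: [0.7, 0.8, 0.3]
width: 0.0871
t: 26.38
ee_pos: [0.5024, -0.2536, 0.183]
eef_rot: [0.708, 0.706, -0.0, -0.001]
contact_force: [-0.5, 0.3, 0.7]
width: 0.0866
```

View pics/top14.png

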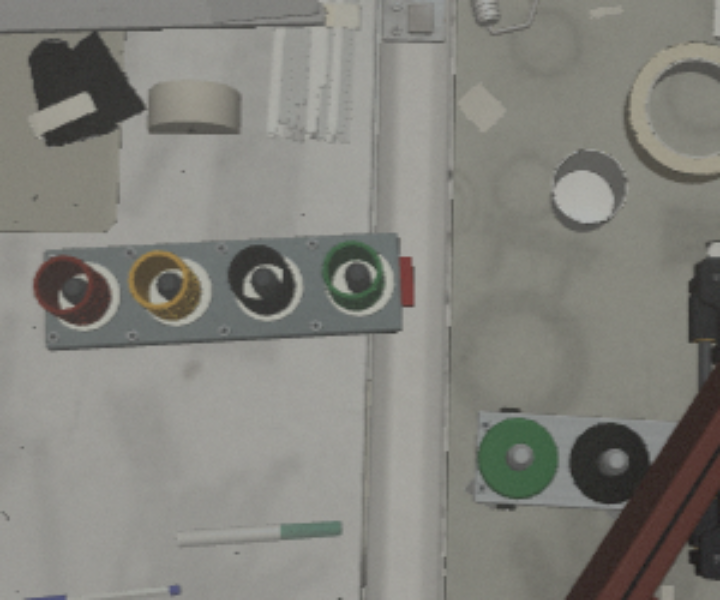

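View pics/side14.png

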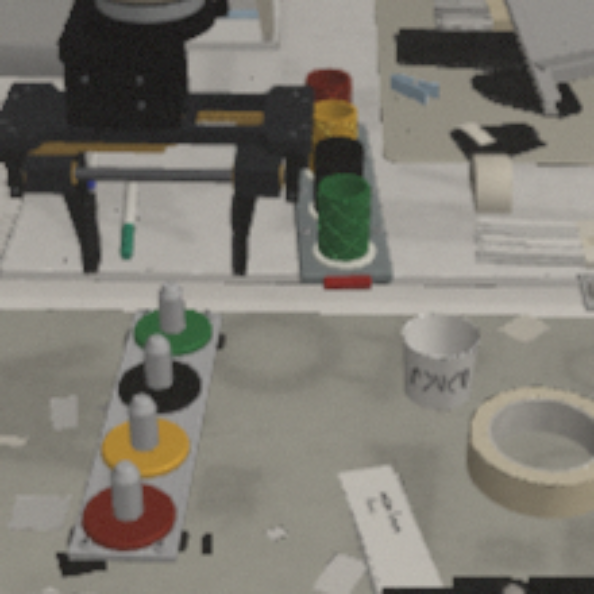

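```bash
python3 - <<'E'
from h import *
im=cv2.imread('pics/top14f.png')
for k,uv,w in(('r',(159.8,221.3),(.6031,.2087)),('y',(198.5,219),(.6084,.1387)),('k',(239.3,217.5),(.6137,.0691)),('g',(277,214.6),(.6188,-.0009))):
    print(k,((ray('top',uv,.081)[:2]-w)*1000).round(1),'mm from post')
a=cv2.imread('pics/top0.png')
for n,(x,y,w,h) in {'cup':(355,155,40,45),'pen':(200,312,75,20),'former':(185,128,50,32)}.items():
    s=cv2.phaseCorrelate(cv2.cvtColor(a[y:y+h,x:x+w],6).astype(np.float32),cv2.cvtColor(im[y:y+h,x:x+w],6).astype(np.float32)); print(n,np.round(s[0],2),round(s[1],2))
s=ctrl.sense();print(s['t'])
ctrl.finish_job()
E
```

```text
r [-6.  -5.8] mm from post
y [-5.9 -2.4] mm from post
k [-7.  -3.4] mm from post
g [-5.6  1.2] mm from post
cup [0.04 0.43] 0.95
pen [ 0.49 -0.01] 0.97
former [0.   0.09] 0.94
26.4833
the job is handed in; nothing more can be done
```

I moved all four tubes to the feed rack in reverse order and handed the job in at 26.5 s of the 96 s allowed. No verdict was reported.

From the tongue end (rightmost post) leftward, they stand green, black, yellow, red. The cooling rack read green, black, yellow, red from left to right.

- **Seating:** The last pictures show each tube upright over its own post. White washer is visible round them in the top view. I only saw green's underside clearly on its washer in the side view.
- **Forces and gripper:** The wrist force readings I took stayed below about 5 N. The open gripper stood clear of everything at hand-in.
- **Position check:** A rough hand-read of the rims in the top view puts the tubes 6 to 8 mm from the post centres, with a common shift of about -6 mm in x. The limit is 12 mm. At release the gripper was within 1 mm of the posts in x, so the two disagree. I put that down to reading the rims by eye, plus calibration error, but did not check further.
- **Bystanders:** The cup, pen and former moved less than 0.5 pixel (under 1 mm) between the first and last pictures.

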